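Wedge the rocking setting block

ROBOT

A 6-joint arm with a two-finger parallel gripper is mounted at the origin on the work surface. World frame = base frame: x ahead of the robot, y to its left, z up, the work surface at z = 0. Lengths are in m, angles in degrees, forces in N, time in s.
With the tool pointing down it reaches from about 0.3 to 0.85 m from the base axis. Payload 5.4 kg.
Tool frame: the origin (TCP) lies between the finger pads; the fingertips stand arm.tip_extent ahead of it and the grasp point (between the pads) lies 2 mm behind it (arm.tip_extent is the distance from the TCP to the fingertips, in m); z points along the fingers, y is the direction in which the jaws open and shut (so a half turn about z gives the same grasp; the last joint's range is limited). The gripper opens to 85 mm and grips with 20 to 120 N. Pads are 22 mm wide; open, the fingers measure 114 mm over their backs; the gripper's body (76 mm by 85 mm) begins 54 mm behind the grasp point. The pads swing forward as they close: fully open they stand 13 mm farther back than shut.
Start: joints at [60.556, 9.076, 91.501, -0, 79.423, -12.038], TCP at [0.172, 0.549, 0.248] pointing down, gripper open.
Joint ranges: [-166.64, 166.64], [-54.1, 131.32], [10.49, 154.53], [-73.88, 253.88], [9.74, 151.15], [-171.62, 171.62]. Speed limits (degrees/s): [147.25, 147.25, 180, 180, 180, 180].

INTERFACE

Orientations are given as [roll, pitch, yaw] about the fixed x, y, z axes, in that order (R = Rz(yaw) Ry(pitch) Rx(roll)).
In Python, from workcell import arm gives the robot as it stands.
- The arm moves only by the shell command python3 -m creep 'ROWS'. ROWS is JSON, one flat list of numbers, 7 for each row, row after row: the opening, from -1 (shut) to 1 (fully open), so that 0 is half open, then the shift along the tool's x, y, z in cm, then the turn, a rotation vector about the tool's x, y, z in degrees. In form: [fingers, dx, dy, dz, wx, wy, wz, fingers, dx, dy, dz, wx, wy, wz, ...]. A call has 1 to 10 rows; each row shifts and turns the commanded pose from where the row before left it, along the tool's axes as they then stand; what a row does not reach is not made up. A row lasts 1/12 s, in which the tool goes at most 41.7 mm and 7.16 degrees, less where a joint would pass 70% of its speed; a pose out of reach is approached as far as the arm can. A call with a gripper value outside its range is refused whole. The fingers move at their own pace and stop on an object; the grip force is fixed at half the most. Time passes only in rows, so rows that do not move let the fingers close. It gives the time, the measured TCP pose, the force and the opening at its end, in the units of the state.
- arm.read_state(): the state, without advancing time (a new reading comes with each control period).
- arm.capture(name): name is "side" or "top" or "wrist"; returns a dict with "img" (384x512x3 uint8, red, green, blue), "z_map" (384x512 float32, m along the optical axis (not along the pixel's ray), 0 where there is no reading), "camera_matrix" (3x3 intrinsics, pixels), "D" ([k1, k2, p1, p2, k3] as OpenCV has them; the pictures are not rectified), "R" (3x3) and "t" (3): a world point X has camera coordinates R X + t; the wrist camera has in their place "hand_eye" (4x4, takes a point from camera to tool coordinates, whose origin is the TCP and whose axes are the flange's). Camera axes: x right, y down, z forward; pixel columns grow to the right and rows downward; lengths in m; the calibration is good to about 2 mm. A picture is of the moment at which its call begins: read the wrist's pose just before it.
- arm.hand_in(): hands the job in, once; it reports no verdict.
The state is a dict: "t": time; "q": joint angles; "joint_vel": joint speeds; "effort": joint torques, N m; "eef_pos": TCP position; "tcp_rot": TCP orientation; "wrist_force": force on the tool from outside, world axes, zero at the start; "torque": the same for the moment, N m; "opening": finger opening in m.
Only numpy, scipy, OpenCV 4.12 (cv2) and the standard library are available. Lean on these libraries where they do the work, as an engineer would, in place of code of your own. Each camera call takes 0.05 s, during which the arm holds its last target. There are 200 camera calls.

TASK

The tiled setting block rocks because the foot under its blue corner tile is short. Press down on the blue tile with a fingertip to feel it rock and let it come back up, then gently push the red wedge along the bench, thin end first, under that foot until the block no longer rocks, without forcing the wedge or gripping or lifting anything, and without shoving the block or the other things on the bench. Finish while still holding a fingertip firmly pressed down on the blue tile, the block staying level under it.

Things in the scene. Friction and masses are not known exactly. Their poses are not given: they have to be found in the camera images.
- block: Loose plywood box, 180 (x) by 240 (y) mm, about 2.2 kg, top of beige tiles with one blue at its x = -60, y = +90 mm; top 65 and underside 26 mm above the bench when level. Black round-soled feet 22 mm across at x = +-72, y = +-105 mm; the one at (-72, +105), under the blue tile, is short. At rest it stands level on the other three. Origin: bench level under its centre; z up, whatever the yaw.
- corner (a point): Point to press: on the block's top, in the blue tile, at x = -70, y = +100 mm of the block, 65 mm above the bench when level. 2 to 3 N down here rocks the unwedged block about its diagonal: the point drops about 6 to 11 mm until the short foot touches, and comes back up by itself when let go.
- foot_spot (a point): Point of the block's frame at bench level straight below the centre of the short foot (x = -72, y = +105 mm, z = 0). The foot's sole hangs 6 to 11 mm above it, a different amount each time, fixed during a run.
- wedge: Loose red plastic wedge flat on the bench beside the block's +y side, 50 mm wide (x), 100 mm long (y), 2 mm thick at the thin end (-y, towards the short foot), rising evenly to 20 mm at the tail (+y); 70 g. Origin: centre of its underside; z up. It becomes tight where it meets the sole, 20 to 54 mm from its thin end, and then stays by friction.
- wedge_tip (a point): Middle of the wedge's thin edge, at bench level (x = 0, y = -50 mm of the wedge).
- wedge_tail (a point): Middle of the wedge's flat, upright tail face, 10 mm above the bench (x = 0, y = +50 mm of the wedge): the place to push.
- tape: Bystander, leave alone: yellow roll of tape lying flat, 100 mm across, 25 mm high. Origin at the centre of its underside.
- hammer: Bystander, leave alone: small hammer lying flat, 240 mm long along its x, handle to -x. Origin under its middle.
- pencil: Bystander, leave alone: flat blue carpenter's pencil, 170 by 14 by 8 mm, along its x. Origin at the centre of its underside.
- tiles: Bystander, leave alone: stack of five tiles, 104 by 106 mm, 37 mm high. Origin at the centre of its underside.
- cup: Bystander, leave alone: orange cup, 80 mm across, 90 mm high. Origin at the centre of its underside.
- square: Bystander, leave alone: flat set square, 200 by 142 mm, 4 mm thick. Origin at the middle of its underside.
- float: Bystander, leave alone: steel plastering float, 120 (x) by 240 (y) mm, wooden handle on top, 69 mm high. Origin at the centre of its underside.
Not all that is in view belongs to the job. Of the things like the wedge, leave any that is green or purple; of the rest the smaller one is meant.

How it is judged (in metres and radians):
On the way, in this order (a step that is already met when the one before it is completed fails the run):
1. the blue corner is pressed down with the fingers and the block rocks (contact force between the fingers and block above 0.5 N and height (world z) of corner below 0.0615 m), for 0.1 s.
2. the block is let go and has rocked back level (contact force between the fingers and block below 0.05 N and height (world z) of corner above 0.0635 m), for 0.1 s.
3. the thin end of the wedge has been pushed under the short foot (y of wedge_tip in the frame of block between 0.03 and 0.095 m and x of wedge_tip in the frame of block between -0.112 and -0.032 m), for 0.1 s.
At the end, for the whole second after the job is handed in: A finger holds over 3 N on the blue tile, over 0.7 N of it reaching the wedge; the corner stays within 2.5 mm of its level height, the block within 0.02 rad of level; the thin end is 10 mm or more past the foot's centre and within 40 mm sideways; no finger touches the wedge (all of step 3 and contact force between the fingers and block above 3 N and contact force between wedge and block above 0.7 N and horizontal distance between the grasp point and corner below 0.06 m and height (world z) of corner above 0.0625 m and angle between block's own z axis and vertical below 0.02 rad and linear speed of block below 0.02 m/s and contact force between the fingers and wedge below 0.05 N); the arm keeps its last pose, push and grip.
It fails at once if the wedge is lifted off the bench or tipped up (height (world z) of wedge above 0.012 m or angle between wedge's own z axis and vertical above 0.25 rad).
It fails at once if the wedge is gripped or forced (over 35 N from the fingers) (contact force between the fingers and wedge above 35 N).
It fails at once if the block is lifted or tipped over (height (world z) of block above 0.015 m or angle between block's own z axis and vertical above 0.2 rad).
It fails at once if the block is shoved more than 25 mm along the bench (distance of foot_spot from where it was at the start of the episode above 0.028 m).
It fails at once if another thing on the bench is moved more than 30 mm (distance of any of tape, hammer, pencil, tiles, cup, square, float from where it was at the start of the episode above 0.03 m).
It also fails if it takes over 56 s, if anything falls off the work surface, if the arm or the gripper's body presses on something with over 40 N, if the wrist force passes 120 N, or if a joint passes its speed limit or range.

## Working session

There is one attempt and no reset: what is moved stays moved. The work goes in short steps, Python scripts to look and compute and a shell command to move; the robot and the scene stay as the last step left them, time stands still between calls to the robot, and variables do not carry over. Pictures are saved under pics/ and viewed, about 8 in all and at most 12, crops included, and the job is handed in when it is done.

```bash
ls; mkdir -p pics
cat > h.py <<'E'
import numpy as np,cv2
from workcell import arm
from scipy.spatial.transform import Rotation as Ro
def cloud(c):
    z=c["z_map"];h,w=z.shape
    u,v=np.meshgrid(np.arange(w),np.arange(h))
    p=cv2.undistortPoints(np.stack([u,v],-1).reshape(-1,1,2).astype(np.float32),c["camera_matrix"],c["D"]).reshape(h,w,2)
    P=np.dstack([p[...,0]*z,p[...,1]*z,z])
    if "R" in c: W=(P-c["t"])@np.asarray(c["R"])
    else:
        s=c["s"];T=np.asarray(c["hand_eye"]);R=Ro.from_euler('xyz',s["tcp_rot"],degrees=True).as_matrix()
        W=(P@T[:3,:3].T+T[:3,3])@R.T+s["eef_pos"]
    W[z==0]=np.nan
    return W
def cap(n):
    s=arm.read_state();c=dict(arm.capture(n));c["s"]=s;return c
def save(n,img):cv2.imwrite("pics/"+n+".png",img[...,::-1])
E
python3 - <<'E'
from h import *
print(arm.tip_extent,arm.read_state())
a=cap("top");b=cap("side")
np.save("top.npy",cloud(a));np.save("topi.npy",a["img"])
save("top",cv2.resize(a["img"],(800,600)));save("side",b["img"])
E
```

```text
pics
0.017 {'t': 0.0, 'q': array([ 6.05549244e+01,  9.11444598e+00,  9.15728812e+01, -2.44074823e-03,
        7.94241968e+01, -1.20373933e+01]), 'joint_vel': array([ 0.00632721, -0.09485579, -0.03085869,  0.05304588, -0.12277268,
       -0.00505132]), 'effort': array([ 1.17931282e-03, -3.96008492e+01, -3.31424367e+01, -5.55467454e-05,
        8.56097380e-03,  2.45026655e-06]), 'eef_pos': array([0.17175697, 0.54813796, 0.24729309]), 'tcp_rot': array([-1.79890428e+02, -2.09126414e-02,  1.62592748e+02]), 'wrist_force': array([-0.12586799, -0.18179722, -0.09065224]), 'torque': array([-0.01265904,  0.01378587, -0.02410315]), 'opening': 0.08525137670073425}
```

View pics/top.png

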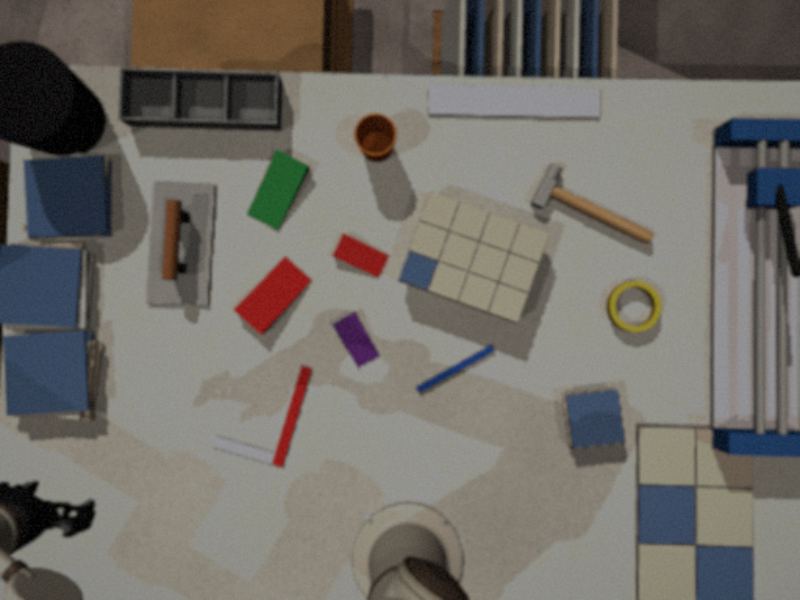

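Candidates for the wedge: small red (360,255), large red (272,295), green (278,190), purple (356,338). The red set-square arm at (295,415) isn't a wedge. By the description, it's the small red one at (360,255). The block's blue tile is at (419,270). Next I'll measure both and check with a close crop.

Run:
```python
from h import *
W=np.load("top.npy");I=np.load("topi.npy");H=cv2.cvtColor(I,cv2.COLOR_RGB2HSV)
k=512/800
def comp(m,px):
    n,l=cv2.connectedComponents(m.astype(np.uint8));return l==l[int(px[1]*k),int(px[0]*k)]
red=((H[...,0]<8)|(H[...,0]>172))&(H[...,1]>150)&(H[...,2]>70)
for nm,px in(("small",(360,255)),("large",(272,295))):
    m=comp(red,px);P=W[m];P=P[~np.isnan(P[:,0])]
    r=cv2.minAreaRect((P[:,:2]*1000).astype(np.float32));print(nm,m.sum(),r,cv2.boxPoints(r).round(0).tolist())
    A=np.c_[P[:,:2]-P[:,:2].mean(0),np.ones(len(P))];print("plane",np.linalg.lstsq(A,P[:,2],rcond=None)[0])
m=comp((W[...,2]>.055)&(W[...,2]<.075),(475,255));P=W[m]
r=cv2.minAreaRect((P[:,:2]*1000).astype(np.float32));print("block",m.sum(),np.median(P[:,2]),r,cv2.boxPoints(r).round(0).tolist())
A=np.c_[P[:,:2]-P[:,:2].mean(0),np.ones(len(P))];print("plane",np.linalg.lstsq(A,P[:,2],rcond=None)[0])
b=m&(H[...,0]>100)&(H[...,0]<130)&(H[...,1]>100);print("blue",b.sum(),W[b].mean(0))
for nm,px in(("cup",(376,135)),("purple",(356,338)),("bench",(390,330))):print(nm,W[int(px[1]*k),int(px[0]*k)])
save("crop",cv2.resize(I[110:250,200:360],(800,700))[:600])
```

```text
small 471 ((586.389404296875, 105.87803649902344), (94.42259216308594, 46.48479461669922), 67.19046020507812) [[547.0, 71.0], [590.0, 53.0], [626.0, 140.0], [583.0, 158.0]]
plane [0.0592952  0.16651624 0.01157986]
large 1065 ((504.6534118652344, 274.1401062011719), (68.83692932128906, 140.23291015625), 50.18742370605469) [[429.0, 293.0], [536.0, 203.0], [581.0, 256.0], [473.0, 345.0]]
plane [-0.13333717  0.12300911  0.01660937]
block 4901 0.06511800364548438 ((585.1624145507812, -110.18965148925781), (241.48440551757812, 179.9550323486328), 71.63945770263672) [[462.0, -196.0], [633.0, -253.0], [709.0, -24.0], [538.0, 33.0]]
plane [ 0.00163327 -0.0023851   0.06503178]
blue 206 [ 0.55699988 -0.00584067  0.06483812]
cup [0.82838789 0.08319115 0.00260769]
purple [0.42507999 0.11229104 0.01295737]
bench [0.44171697 0.04582058 0.0019259 ]
```

View pics/crop.png

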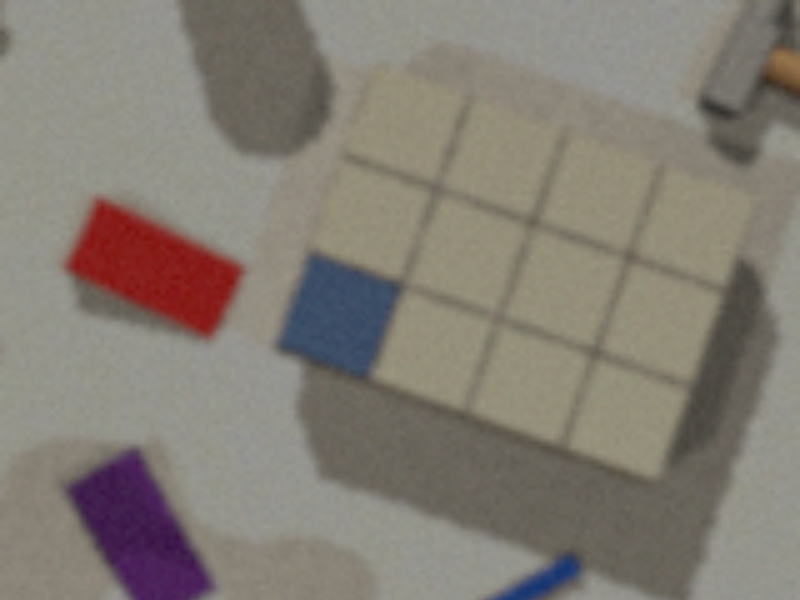

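The crop confirms it: the small red wedge (crop 155,265), thin end facing the blue tile (crop 340,315). Its tip is at about block (-71, 156) mm, yawed about 4° from the block's y, so a straight push along its own axis works. The fingers get shut, then I go above the corner.

```bash
python3 -m creep '[-1,-2.61,-2.02,0,0,0,0,-1,-2.61,-2.02,0,0,0,0,-1,-2.61,-2.02,0,0,0,0,-1,-2.61,-2.02,0,0,0,0,-1,-2.61,-2.02,0,0,0,0,-1,-2.61,-2.02,0,0,0,0,-1,-2.61,-2.02,0,0,0,0,-1,-2.61,-2.02,0,0,0,0,-1,-2.61,-2.02,0,0,0,0,-1,-2.61,-2.02,0,0,0,0]'
python3 -m creep '[-1,-2.61,-2.02,0,0,0,0,-1,-2.61,-2.02,0,0,0,0,-1,-2.61,-2.02,0,0,0,0,-1,-2.61,-2.02,0,0,0,0,-1,-2.61,-2.02,0,0,0,0,-1,-2.61,-2.02,0,0,0,0,-1,-2.61,-2.02,0,0,0,0,-1,-2.61,-2.02,0,0,0,0,-1,-2.61,-2.02,0,0,0,0,-1,-2.61,-2.02,0,0,0,0]'
python3 -m creep '[-1,0,0,0,0,0,6.8,-1,0,0,0,0,0,6.8,-1,0,0,0,0,0,6.8,-1,0,0,0,0,0,6.8,-1,0,0,0,0,0,6.8,-1,0,0,0,0,0,6.8,-1,0,0,0,0,0,6.8]'
python3 -m creep '[-1,0,0,0,0,0,6.8,-1,0,0,0,0,0,6.8,-1,0,0,0,0,0,6.8,-1,0,0,0,0,0,6.8,-1,0,0,0,0,0,6.8,-1,0,0,0,0,0,6.8,-1,0,0,0,0,0,6.8,-1,0,0,0,0,0,0,-1,0,0,0,0,0,0]'
```

```text
t: 0.93
eef_pos: [0.361, 0.2763, 0.248]
tcp_rot: [-180.0, -0.0, 162.6]
wrist_force: [0.2, 0.4, 0.3]
opening: 0.0001
t: 1.77
eef_pos: [0.5497, 0.0055, 0.2478]
tcp_rot: [-180.0, -0.1, 162.6]
wrist_force: [0.8, 0.9, 0.3]
opening: -0.0004
t: 2.35
eef_pos: [0.5489, 0.007, 0.2477]
tcp_rot: [-179.9, -0.0, 114.7]
wrist_force: [-0.5, 0.1, -0.4]
opening: 0.0002
t: 3.1
eef_pos: [0.549, 0.0071, 0.2479]
tcp_rot: [-180.0, 0.0, 67.6]
wrist_force: [-0.8, -1.2, 1.1]
opening: -0.0002
```

```bash
python3 -m creep '[-1,0,0,1.95,0,0,0,-1,0,0,1.95,0,0,0,-1,0,0,1.95,0,0,0,-1,0,0,1.95,0,0,0,-1,0,0,1.95,0,0,0,-1,0,0,1.95,0,0,0,-1,0,0,1.95,0,0,0,-1,0,0,1.95,0,0,0,-1,0,0,0,0,0,0,-1,0,0,0,0,0,0]'
python3 -m creep '[-1,0,0,0.2,0,0,0,-1,0,0,0.2,0,0,0,-1,0,0,0.2,0,0,0,-1,0,0,0.1,0,0,0,-1,0,0,0,0,0,0,-1,0,0,0,0,0,0]'
python3 -m creep '[-1,0,0,0.1,0,0,0,-1,0,0,0.1,0,0,0,-1,0,0,0.1,0,0,0,-1,0,0,0,0,0,0,-1,0,0,0,0,0,0]'
```

```text
t: 3.93
eef_pos: [0.5483, 0.0072, 0.0914]
tcp_rot: [-179.8, 0.0, 67.5]
wrist_force: [0.5, -0.5, 0.7]
opening: -0.0001
t: 4.43
eef_pos: [0.5494, 0.007, 0.0855]
tcp_rot: [180.0, -0.0, 67.4]
wrist_force: [0.9, -0.3, -0.1]
opening: 0.0003
t: 4.85
eef_pos: [0.5492, 0.007, 0.0822]
tcp_rot: [-180.0, 0.0, 67.4]
wrist_force: [-0.6, -0.6, -0.1]
opening: 0.0001
```

```bash
python3 -m creep '[-1,0,0,0.1,0,0,0,-1,0,0,0.1,0,0,0,-1,0,0,0,0,0,0,-1,0,0,0,0,0,0]'
python3 -m creep '[-1,0,0,0.1,0,0,0,-1,0,0,0.1,0,0,0,-1,0,0,0,0,0,0,-1,0,0,0,0,0,0]'
python3 -m creep '[-1,0,0,0.1,0,0,0,-1,0,0,0.1,0,0,0,-1,0,0,0,0,0,0,-1,0,0,0,0,0,0]'
```

```text
t: 5.18
eef_pos: [0.5492, 0.0072, 0.0804]
tcp_rot: [-180.0, -0.0, 67.4]
wrist_force: [-1.5, 1.3, 3.9]
opening: -0.0001
t: 5.52
eef_pos: [0.5493, 0.0071, 0.0783]
tcp_rot: [180.0, -0.0, 67.4]
wrist_force: [-1.3, 1.7, 3.0]
opening: -0.0002
t: 5.85
eef_pos: [0.5493, 0.0069, 0.0762]
tcp_rot: [180.0, 0.0, 67.4]
wrist_force: [-1.1, 2.0, 3.1]
opening: 0.0005
```

```bash
python3 -m creep '[-1,0,0,0.1,0,0,0,-1,0,0,0,0,0,0,-1,0,0,0,0,0,0,-1,0,0,0,0,0,0]'
python3 -m creep '[-1,0,0,-0.2,0,0,0,-1,0,0,-0.2,0,0,0,-1,0,0,-0.2,0,0,0,-1,0,0,-0.2,0,0,0,-1,0,0,-0.4,0,0,0,-1,0,0,-0.8,0,0,0,-1,0,0,0,0,0,0,-1,0,0,0,0,0,0,-1,0,0,0,0,0,0,-1,0,0,0,0,0,0]'
python3 - <<'E'
from h import *
a=cap("top");W=cloud(a);np.save("top2.npy",W)
m=np.load("top.npy");m=(m[...,2]>.055)&(m[...,2]<.075)
n,l=cv2.connectedComponents(m.astype(np.uint8));m=l==l[163,304]
m&=(W[...,2]>.05)&(W[...,2]<.072);P=W[m]
A=np.c_[P[:,:2]-[.55,.007],np.ones(len(P))];print("plane",m.sum(),np.linalg.lstsq(A,P[:,2],rcond=None)[0])
E
```

```text
t: 6.18
eef_pos: [0.5493, 0.0069, 0.0753]
tcp_rot: [180.0, 0.0, 67.4]
wrist_force: [-1.2, 1.3, 2.3]
opening: -0.0001
t: 7.02
eef_pos: [0.5491, 0.0071, 0.0951]
tcp_rot: [-180.0, 0.0, 67.4]
wrist_force: [-0.5, 0.3, -0.3]
opening: -0.0001
plane 3636 [ 0.00158291 -0.00219157  0.06459757]
```

```bash
python3 -m creep '[-0.5,0,0,-2,0,0,0,-0.5,0,0,-2,0,0,0,-0.5,0,0,-1,0,0,0,-0.5,3.1,-0.05,0,0,0,0,-0.5,3.1,-0.05,0,0,0,0,-0.5,3.1,-0.05,0,0,0,0,-0.5,3.1,-0.05,0,0,0,0,-0.5,3.1,-0.05,0,0,0,0,-0.5,3.1,-0.05,0,0,0,0,-0.5,0,0,0,0,0,0]'
python3 -m creep '[-0.5,0,0,2,0,0,0,-0.5,0,0,2,0,0,0,-0.5,0,0,2,0,0,0,-0.5,0,0,2,0,0,0,-0.5,0,0,1.5,0,0,0,-0.5,0,0,0,0,0,0,-0.5,0,0,0,0,0,0]'
python3 - <<'E'
from h import *
a=cap("wrist");save("w1",a["img"]);np.save("w1.npy",cloud(a))
E
```

```text
t: 7.9
eef_pos: [0.6188, 0.1847, 0.1449]
tcp_rot: [180.0, -0.1, 67.6]
wrist_force: [-0.2, 0.6, -0.2]
opening: 0.0212
t: 8.48
eef_pos: [0.6173, 0.1796, 0.0494]
tcp_rot: [-179.9, 0.1, 67.4]
wrist_force: [0.2, -0.4, 0.7]
opening: 0.0215
```

View pics/w1.png

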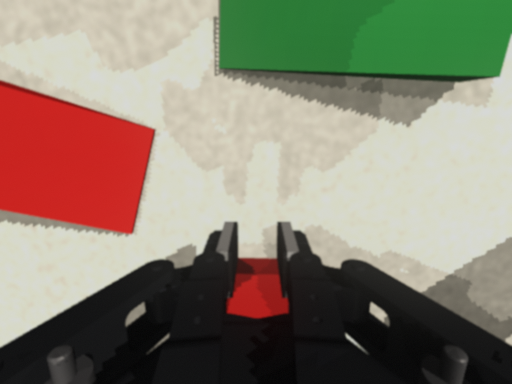

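The wrist view shows the wedge's tail (258,288) centred behind the gap between the fingers. The large red (70,160) and green (360,35) wedges are clear. I'll check the tail distance before lowering.

```bash
python3 - <<'E'
from h import *
W=np.load("w1.npy")
for v in(262,266,270,280,290,310):print(v,W[v,258].round(4))
E
python3 -m creep '[-0.5,0,0,1,0,0,0,-0.5,0,0,1,0,0,0,-0.5,0,0,0.4,0,0,0,-0.5,0,0,0,0,0,0,-0.5,0,0,0,0,0,0]'
```

```text
262 [0.6049 0.1496 0.0048]
266 [0.605  0.1499 0.0103]
270 [0.6049 0.1497 0.0148]
280 [0.6034 0.146  0.0197]
290 [0.5998 0.1374 0.0167]
310 [0.5932 0.1215 0.0141]
t: 8.95
eef_pos: [0.6176, 0.1799, 0.0258]
tcp_rot: [-180.0, 0.0, 67.4]
wrist_force: [0.3, -0.4, -0.3]
opening: 0.0213
```

```bash
python3 -m creep '[-0.5,0,0,0.25,0,0,0,-0.5,-0.8,0,0,0,0,0,-0.5,-0.8,0,0,0,0,0,-0.5,-0.3,0,0,0,0,0,-0.5,-0.5,0,0,0,0,0,-0.5,-0.5,0,0,0,0,0,-0.5,-0.5,0,0,0,0,0,-0.5,-0.5,0,0,0,0,0,-0.5,-0.5,0,0,0,0,0,-0.5,-0.5,0,0,0,0,0]'
python3 -m creep '[-0.5,-0.5,0,0,0,0,0,-0.5,-0.5,0,0,0,0,0,-0.5,-0.5,0,0,0,0,0,-0.5,-0.5,0,0,0,0,0,-0.5,0,0,0,0,0,0,-0.5,0,0,0,0,0,0]'
python3 - <<'E'
from h import *
a=cap("top");save("t3",cv2.resize(a["img"][110:230,200:360],(800,600)))
W=cloud(a);H=cv2.cvtColor(a["img"],cv2.COLOR_RGB2HSV)
E
```

```text
t: 9.78
eef_pos: [0.5991, 0.1342, 0.024]
tcp_rot: [180.0, -0.0, 67.4]
wrist_force: [0.1, 0.7, 1.3]
opening: 0.0215
t: 10.28
eef_pos: [0.5912, 0.1158, 0.0236]
tcp_rot: [-180.0, 0.0, 67.4]
wrist_force: [-0.2, -0.3, -0.2]
opening: 0.0215
```

View pics/t3.png

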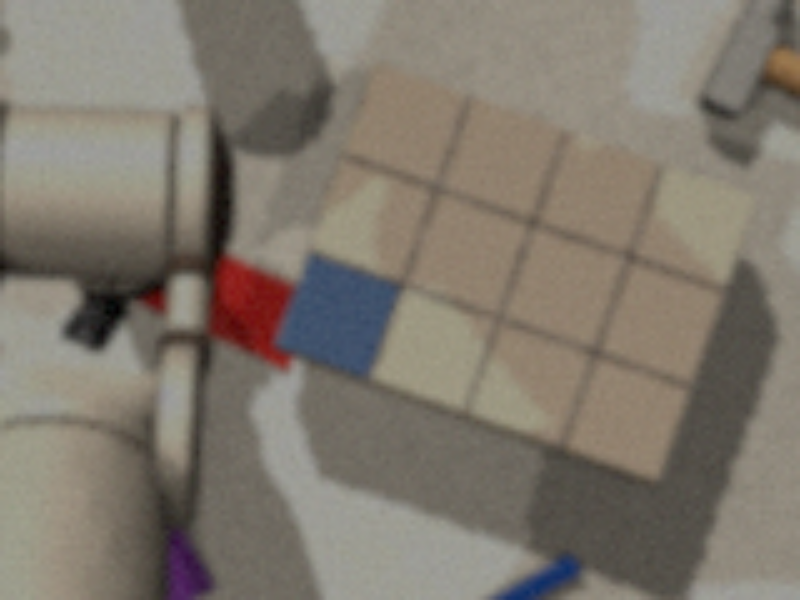

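The wedge (crop 250,300) is going straight in under the blue corner; its tip is now near the foot. I'll continue in smaller steps and watch the force.

```bash
python3 -m creep '[-0.5,-0.4,0,0,0,0,0,-0.5,-0.4,0,0,0,0,0,-0.5,-0.4,0,0,0,0,0,-0.5,-0.4,0,0,0,0,0,-0.5,0,0,0,0,0,0,-0.5,0,0,0,0,0,0]'
python3 -m creep '[-0.5,-0.1,0,0,0,0,0,-0.5,-0.1,0,0,0,0,0,-0.5,-0.1,0,0,0,0,0,-0.5,-0.1,0,0,0,0,0,-0.5,0,0,0,0,0,0,-0.5,0,0,0,0,0,0]'
python3 -m creep '[-0.5,-0.1,0,0,0,0,0,-0.5,-0.1,0,0,0,0,0,-0.5,-0.1,0,0,0,0,0,-0.5,-0.1,0,0,0,0,0,-0.5,0,0,0,0,0,0,-0.5,0,0,0,0,0,0]'
```

```text
t: 10.83
eef_pos: [0.5852, 0.101, 0.0238]
tcp_rot: [-180.0, 0.0, 67.4]
wrist_force: [1.0, 0.5, 0.4]
opening: 0.0212
t: 11.33
eef_pos: [0.5837, 0.0976, 0.0238]
tcp_rot: [-180.0, 0.0, 67.4]
wrist_force: [-0.5, 0.6, -0.0]
opening: 0.0212
t: 11.83
eef_pos: [0.5822, 0.0939, 0.0238]
tcp_rot: [-180.0, 0.0, 67.4]
wrist_force: [-0.4, -1.0, -0.6]
opening: 0.0217
```

```bash
python3 -m creep '[-0.5,-0.1,0,0,0,0,0,-0.5,-0.1,0,0,0,0,0,-0.5,-0.1,0,0,0,0,0,-0.5,0,0,0,0,0,0,-0.5,0,0,0,0,0,0]'
python3 -m creep '[-0.5,-0.1,0,0,0,0,0,-0.5,-0.1,0,0,0,0,0,-0.5,-0.1,0,0,0,0,0,-0.5,0,0,0,0,0,0,-0.5,0,0,0,0,0,0]'
python3 - <<'E'
from h import *
import itertools
W=np.load("top.npy");I=np.load("topi.npy")
a=cap("top");V=cloud(a)
m=(W[...,2]>.055)&(W[...,2]<.075)
n,l=cv2.connectedComponents(m.astype(np.uint8));m=l==l[163,304]
m&=(V[...,2]>.05)&(V[...,2]<.08);P=V[m]
A=np.c_[P[:,:2]-[.55,.007],np.ones(len(P))];print("plane",m.sum(),np.linalg.lstsq(A,P[:,2],rcond=None)[0])
E
```

```text
t: 12.25
eef_pos: [0.581, 0.0911, 0.0238]
tcp_rot: [-180.0, 0.0, 67.4]
wrist_force: [0.6, -0.2, -0.0]
opening: 0.0213
t: 12.67
eef_pos: [0.5799, 0.0883, 0.0238]
tcp_rot: [-180.0, 0.0, 67.4]
wrist_force: [0.2, -0.0, 0.3]
opening: 0.0213
plane 4888 [ 0.0018993  -0.00279524  0.06464854]
```

```bash
python3 -m creep '[-0.5,-0.1,0,0,0,0,0,-0.5,-0.1,0,0,0,0,0,-0.5,-0.1,0,0,0,0,0,-0.5,0,0,0,0,0,0,-0.5,0,0,0,0,0,0]'
python3 -m creep '[-0.5,-0.1,0,0,0,0,0,-0.5,-0.1,0,0,0,0,0,-0.5,0,0,0,0,0,0,-0.5,0,0,0,0,0,0]'
python3 -m creep '[-0.5,-0.1,0,0,0,0,0,-0.5,-0.1,0,0,0,0,0,-0.5,0,0,0,0,0,0,-0.5,0,0,0,0,0,0]'
```

```text
t: 13.13
eef_pos: [0.5787, 0.0856, 0.0238]
tcp_rot: [-180.0, 0.0, 67.4]
wrist_force: [0.1, 0.7, 0.2]
opening: 0.0214
t: 13.47
eef_pos: [0.578, 0.0837, 0.0238]
tcp_rot: [-180.0, 0.0, 67.4]
wrist_force: [0.1, -0.1, -0.0]
opening: 0.0216
t: 13.8
eef_pos: [0.5772, 0.0819, 0.0238]
tcp_rot: [-180.0, 0.0, 67.4]
wrist_force: [-0.0, 0.3, 0.5]
opening: 0.0212
```

```bash
cat >> h.py <<'E'
def tilt():
    W=np.load("top.npy");V=cloud(cap("top"))
    m=(W[...,2]>.055)&(W[...,2]<.075);n,l=cv2.connectedComponents(m.astype(np.uint8));m=l==l[163,304]
    r=np.linalg.norm(W[...,:2]-[.55,.007],axis=-1)
    m&=(V[...,2]>.05)&(V[...,2]<.08);P=V[m]
    A=np.c_[P[:,:2]-[.55,.007],np.ones(len(P))];print("plane",m.sum(),np.linalg.lstsq(A,P[:,2],rcond=None)[0].round(5))
    q=cv2.minAreaRect((P[:,:2]*1000).astype(np.float32));print(q,"corner patch z",np.median(V[m&(r<.03)][:,2]) if (m&(r<.03)).any() else None)
E
python3 -c "
from h import *
tilt()"
```

```text
plane 4887 [ 0.00146 -0.00187  0.0647 ]
((585.0187377929688, -109.75160217285156), (240.8675994873047, 179.23538208007812), 71.63664245605469) corner patch z 0.06484085183167912
```

```bash
python3 -m creep '[-0.5,-0.1,0,0,0,0,0,-0.5,-0.1,0,0,0,0,0,-0.5,0,0,0,0,0,0,-0.5,0,0,0,0,0,0]'
python3 -m creep '[-0.5,-0.1,0,0,0,0,0,-0.5,-0.1,0,0,0,0,0,-0.5,0,0,0,0,0,0,-0.5,0,0,0,0,0,0]'
python3 -m creep '[-0.5,-0.1,0,0,0,0,0,-0.5,-0.1,0,0,0,0,0,-0.5,0,0,0,0,0,0,-0.5,0,0,0,0,0,0]'
python3 -c "
from h import *
tilt()
a=cap('side');save('s4',cv2.resize(a['img'],(800,600)))"
```

```text
t: 14.18
eef_pos: [0.5764, 0.0801, 0.0238]
tcp_rot: [-180.0, 0.0, 67.4]
wrist_force: [-0.2, -0.8, 1.1]
opening: 0.0214
t: 14.52
eef_pos: [0.5757, 0.0782, 0.0238]
tcp_rot: [-180.0, 0.0, 67.4]
wrist_force: [0.3, 0.1, 0.1]
opening: 0.0213
t: 14.85
eef_pos: [0.5749, 0.0764, 0.0238]
tcp_rot: [-180.0, 0.0, 67.4]
wrist_force: [0.2, -0.3, -0.1]
opening: 0.0216
plane 4825 [ 0.00176 -0.00248  0.06462]
((585.0904541015625, -110.16708374023438), (241.52479553222656, 179.7383575439453), 71.77655029296875) corner patch z 0.0652307162519493
```

View pics/s4.png

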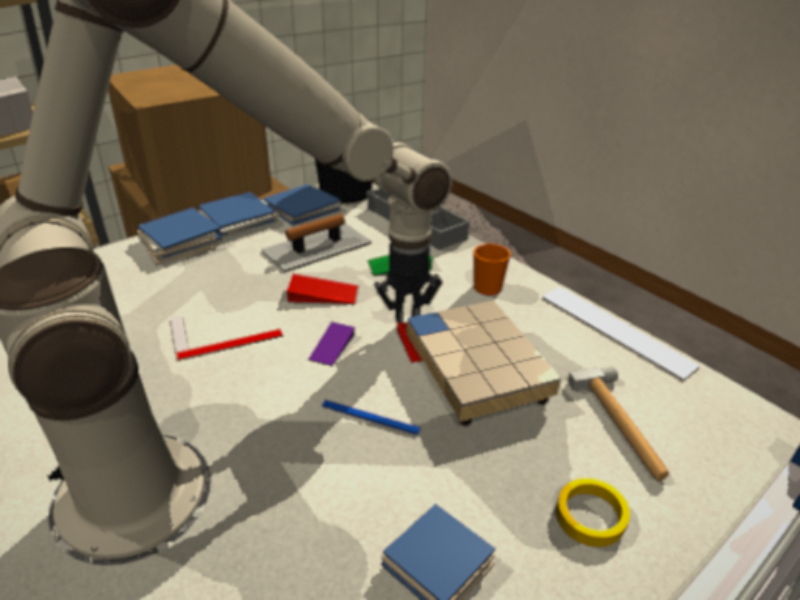

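The side view shows the wedge (408,342) running straight under the block beside the blue tile (428,323), with the fingers (410,305) on its tail and nothing else touched. It isn't tight yet.

```bash
python3 -m creep '[-0.5,-0.1,0,0,0,0,0,-0.5,-0.1,0,0,0,0,0,-0.5,0,0,0,0,0,0,-0.5,0,0,0,0,0,0]'
python3 -m creep '[-0.5,-0.1,0,0,0,0,0,-0.5,-0.1,0,0,0,0,0,-0.5,0,0,0,0,0,0,-0.5,0,0,0,0,0,0]'
python3 -c "
from h import *
tilt()"
```

```text
t: 15.28
eef_pos: [0.5742, 0.0748, 0.0238]
tcp_rot: [180.0, -0.0, 67.4]
wrist_force: [1.7, 2.0, -0.1]
opening: 0.0212
t: 15.62
eef_pos: [0.5735, 0.0731, 0.0238]
tcp_rot: [180.0, -0.0, 67.4]
wrist_force: [1.5, 4.4, -1.5]
opening: 0.0216
plane 4782 [0.0009  0.00049 0.06511]
((585.1714477539062, -110.18775939941406), (241.1652374267578, 179.3606719970703), 71.70030975341797) corner patch z 0.06500952584988537
```

The force rose to about 4.6 N and the corner came up slightly, so the wedge is tight. I'll back off, raise and shut the fingers, and return to the tile.

```bash
python3 -m creep '[-0.5,0.5,0,0,0,0,0,-0.5,0.7,0,0,0,0,0,-0.5,0.8,0,0,0,0,0,-0.5,0,0,-2.5,0,0,0,-0.5,0,0,-3,0,0,0,-1,0,0,-3,0,0,0,-1,0,0,-1.5,0,0,0,-1,0,0,0,0,0,0,-1,0,0,0,0,0,0]'
python3 -c "
from h import *
tilt()"
```

```text
t: 16.42
eef_pos: [0.5818, 0.0915, 0.1246]
tcp_rot: [179.9, -0.0, 67.4]
wrist_force: [-0.3, -0.0, -1.2]
opening: -0.0002
plane 4884 [ 0.00058 -0.0004   0.06505]
((585.3015747070312, -109.94587707519531), (240.89065551757812, 179.6317138671875), 71.65772247314453) corner patch z 0.06526589249949916
```

```bash
python3 -m creep '[-1,-3,0.1,0,0,0,0,-1,-3,0.1,0,0,0,0,-1,-2.9,0.1,0,0,0,0,-1,0,0,1.5,0,0,0,-1,0,0,1.5,0,0,0,-1,0,0,0.8,0,0,0,-1,0,0,0,0,0,0,-1,0,0,0,0,0,0]'
python3 -m creep '[-1,0,0,0.1,0,0,0,-1,0,0,0.1,0,0,0,-1,0,0,0.1,0,0,0,-1,0,0,0,0,0,0,-1,0,0,0,0,0,0]'
python3 -m creep '[-1,0,0,0.1,0,0,0,-1,0,0,0,0,0,0,-1,0,0,0,0,0,0,-1,0,0,0,0,0,0]'
```

```text
t: 17.13
eef_pos: [0.5487, 0.0083, 0.0844]
tcp_rot: [-179.8, 0.0, 67.4]
wrist_force: [0.2, 0.7, -0.7]
opening: -0.0
t: 17.55
eef_pos: [0.5497, 0.008, 0.0829]
tcp_rot: [180.0, -0.0, 67.4]
wrist_force: [0.5, 0.7, -0.4]
opening: 0.0001
t: 17.88
eef_pos: [0.5497, 0.0079, 0.0818]
tcp_rot: [180.0, -0.0, 67.4]
wrist_force: [-1.0, -0.6, -0.1]
opening: -0.0001
```

```bash
python3 -m creep '[-1,0,0,0.1,0,0,0,-1,0,0,0,0,0,0,-1,0,0,0,0,0,0,-1,0,0,0,0,0,0]'
python3 -m creep '[-1,0,0,0.1,0,0,0,-1,0,0,0,0,0,0,-1,0,0,0,0,0,0,-1,0,0,0,0,0,0]'
python3 -m creep '[-1,0,0,0.05,0,0,0,-1,0,0,0,0,0,0,-1,0,0,0,0,0,0,-1,0,0,0,0,0,0]'
python3 -c "
from h import *
tilt()"
```

```text
t: 18.22
eef_pos: [0.5498, 0.0079, 0.0817]
tcp_rot: [-180.0, 0.0, 67.4]
wrist_force: [-3.0, 1.2, 7.3]
opening: -0.0004
t: 18.55
eef_pos: [0.5498, 0.0079, 0.0816]
tcp_rot: [-180.0, 0.0, 67.4]
wrist_force: [-5.2, 1.3, 13.3]
opening: -0.0
t: 18.88
eef_pos: [0.5499, 0.0079, 0.0815]
tcp_rot: [-180.0, 0.0, 67.4]
wrist_force: [-7.4, 0.2, 16.8]
opening: 0.0001
plane 3694 [ 0.00121 -0.00115  0.06479]
((585.18115234375, -109.79568481445312), (240.61538696289062, 179.3520050048828), 71.69702911376953) corner patch z None
```

```bash
python3 -m creep '[-1,0,-0.03,-0.05,0,0,0,-1,0,0,0,0,0,0,-1,0,0,0,0,0,0,-1,0,0,0,0,0,0,-1,0,0,0,0,0,0,-1,0,0,0,0,0,0,-1,0,0,0,0,0,0]'
python3 -c "
from h import *
tilt()
for n in('top','side'):
  a=cap(n);save('f'+n,a['img'])
cv2.imwrite('pics/f.png',cv2.resize(np.hstack([cv2.imread('pics/ftop.png')[110:230,200:360],cv2.imread('pics/fside.png')[170:290,200:360]]),(800,300)))
"
```

```text
t: 19.52
eef_pos: [0.5498, 0.0079, 0.0816]
tcp_rot: [180.0, 0.0, 67.4]
wrist_force: [-4.4, 0.7, 12.0]
opening: 0.0002
plane 3697 [ 0.0021  -0.00115  0.06487]
((584.8955688476562, -109.62886047363281), (240.33079528808594, 179.45489501953125), 71.9616470336914) corner patch z None
```

View pics/f.png

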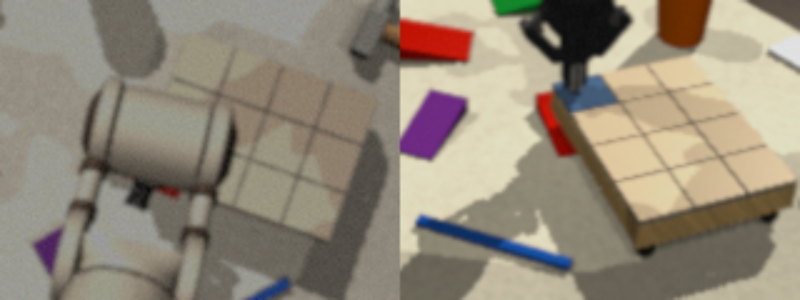

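The right half shows the fingertip on the blue tile (577,90), the wedge in place under the corner (555,125), and the block level. Handing in.

```bash
python3 -c "
from h import *
print(arm.hand_in());s=arm.read_state();print(s['t'],s['eef_pos'],s['wrist_force'])"
```

```text
the job is handed in; nothing more can be done
None
the job is handed in; nothing more can be done
```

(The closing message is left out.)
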